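Level the milk analyser with a wedge

ROBOT

A 6-joint arm with a two-finger parallel gripper is mounted at the origin on the work surface. World frame = base frame: x ahead of the robot, y to its left, z up, the work surface at z = 0. Lengths are in mm, angles in rad, forces in N, time in s.
With the tool pointing down it reaches from about 275 to 750 mm from the base axis. Payload 10.2 kg.
Tool frame: the origin (TCP) lies at the very end of the fingers, on their centre line; the grasp point (between the pads) lies 19 mm behind it; z points along the fingers, y is the direction in which the jaws open and shut (so a half turn about z gives the same grasp; the last joint's range is limited). The gripper opens to 85 mm and grips with 20 to 120 N. Pads are 22 mm wide; open, the fingers measure 114 mm over their backs; the gripper's body (76 mm by 85 mm) begins 54 mm behind the grasp point. The pads swing forward as they close: fully open they stand 13 mm farther back than shut.
Start: joints at [-1.44, 0.313, 1.498, -0, 1.331, -0.223], TCP at [181.882, -492.494, 231.294] pointing down, gripper open.
Joint ranges: [-2.94, 2.94], [-0.97, 2.17], [0.19, 2.56], [-1.23, 4.37], [0.02, 3.11], [-2.88, 2.88]. Speed limits (rad/s): [2.39, 2.39, 3.01, 3.14, 3.14, 3.14].

INTERFACE

Orientations are given as a unit quaternion [w, x, y, z].
In Python, from rig import ctrl, eyes, order gives the robot as it stands.
- The arm moves only by the tool move_arm, never from a script. Its argument "deltas" is a list of rows, each a list of 6 numbers: the shift along the tool's x, y, z in cm, then the turn, a rotation vector about the tool's x, y, z in degrees. A call has exactly 10 rows; each row shifts and turns the commanded pose from where the row before left it, along the tool's axes as they then stand; what a row does not reach is not made up. A row lasts 1/10 s, in which the tool goes at most 50 mm and 8.59 degrees, less where a joint would pass 70% of its speed; a pose out of reach is approached as far as the arm can. A call is refused whole if a number of a shift passes 5 or a number of a turn 8.59, either way. A call with a gripper value outside its range is refused whole. "grip" is the finger opening in cm, from 0 to 8.54, set as the call begins (left out, the last holds). The fingers move at their own pace and stop on an object; "newtons" is the grip in N (left out, the last holds). Time passes only in rows, so rows that do not move let the fingers close, or fill a call up. It gives the time, the measured TCP pose, the force and the opening at its end, in the units of the state.
- ctrl.sense(): the state, without advancing time (a new reading comes with each control period).
- eyes.capture(name): name is "scene" or "top" or "wrist"; returns the picture (400x640x3 uint8, blue, green, red); there is no depth.
- eyes.camera_params(name): a dict with "K" (3x3 intrinsics, pixels), "camera_from_world" (4x4, takes a point from world to camera coordinates). Camera axes: x right, y down, z forward; pixel columns grow to the right and rows downward; lengths in mm; the calibration is good to about 2 mm. The wrist camera is an equidistant fisheye: a pixel r from the principal point sees the ray r / f radians off the axis. A picture is of the moment at which its call begins: read the wrist's pose just before it. camera_params takes no time and is no camera call; for the wrist camera it gives the pose at the moment of the call.
- order.finish_job(): hands the job in, once; it reports no verdict.
The state is a dict: "time_s": time; "joints": joint angles; "dq": joint speeds; "tau": joint torques, N m; "eef_pos": TCP position; "ee_rot": TCP orientation; "force": force on the tool from outside, world axes, zero at the start; "wrist_torque": the same for the moment, N m; "grip_width": opening from 0.0 (shut) to 1.0 (fully open).
Only numpy, scipy, OpenCV 4.12 (cv2) and the standard library are available. Lean on these libraries where they do the work, as an engineer would, in place of code of your own. Each camera call takes 0.05 s, during which the arm holds its last target.

TASK

The milk analyser's platform sags at its yellow front edge. Pick up the orange wedge, set its thin tip flat on the bench under the middle of that edge and push it straight in until the platform comes up level against its two blue stops and the wedge is firmly snug, but without forcing it; then let go. Raise the platform only with the wedge, and leave everything else on the bench where it is.

Things in the scene. Friction and masses are not known exactly. Their poses are not given: they have to be found in the camera images.
- stand: fixed stand of the analyser's platform. Origin under the platform's middle, 3 mm below to 4 mm above the bench (its posts are set differently each time); +x from the platform's sagging free edge to its pivot, y along the edge, z up. Pivot blocks 50 mm high at x +100, y +/-125 mm; two blue stop posts 42 mm high at x -75, y +/-125 mm, tongues reaching in to y +/-98 mm over the platform.
- platform (a joint): tilt of the platform (rad): -0.07 = sagging (start), 0 = level, its sides up against the two blue stops, which are stiff. With analyser about 1.0 kg, differs by 30 %: 3 to 6 N rest on the free edge. Over 26 N between wedge and platform strains it; 15 to 22 N is firmly snug.
- edge (a point): middle of the platform's lower free edge (yellow strip, 220 mm long), at stand x -100 mm; 10 mm above the stand's origin when sagging, 24 mm when level. The bench before it is free. Platform: aluminium plate 10 mm thick; the white analyser on it begins 85 mm behind this edge and is 180 mm high. Rubber feet 6 mm long hang under it at stand x -88 mm, y +/-95 mm.
- wedge: bright orange plastic wedge, 120 g. Origin on the underside, below the middle of its handle; +x to the thin tip, z up. Handle: upright block, x -18 to +18 mm, 26 mm wide in y, top at 62 mm. Sole plate and taper 40 mm wide; the top falls from 30 mm at x +18 to 6 mm at the tip, x +102 mm. Slope and sole slippery (friction about 0.26), yet it stays where it is left.
- wedge_tip (a point): middle of the wedge's thin tip, on the underside. By the stand's height, the edge meets the slope when the tip is 4 to 28 mm past it and the platform is level at 53 to 77 mm. Pushing takes some 0.9 N per newton between wedge and platform: 3 to 6 N while lifting, then rising steeply once the platform meets its stops.
- cup_green: green open plastic cup, 68 mm across, 75 mm high; origin at the centre of its underside; bystander
- cup_white: white open plastic cup, 76 mm across, 70 mm high; origin at the centre of its underside; bystander
- beaker: clear glass beaker, 60 mm across, 85 mm high; origin at the centre of its underside; bystander
- sample_bottle: white sample bottle with blue cap, 52 mm across, 120 mm high; origin at the centre of its underside; bystander
- shim: flat aluminium strip 90 x 30 x 5 mm, no taper: not for this job; origin at the centre of its underside; bystander
- tray: clear open tray 170 x 240 x 30 mm; origin at the centre of its underside; bystander
- cup_tray: small white ceramic cup standing in the tray, 60 mm across, 60 mm high; origin at the centre of its underside; bystander
Mind the look-alikes: they are no part of the job. What is meant by the wedge is not purple or red, and is the larger of those in its own colour.

How it is judged:
By the outcome, as a careful person would: the job done as asked, in the order asked, and still so for the second after the job is handed in, with the robot touching nothing.
It also fails if it takes over 58 s, if anything falls off the work surface, if the arm or the gripper's body presses on something with over 40 N, if the wrist force passes 120 N, or if a joint passes its speed limit or range.

## Working session

There is one attempt and no reset: what is moved stays moved. The work goes in short steps, Python scripts to look and compute and a tool call to move; the robot and the scene stay as the last step left them, time stands still between calls to the robot, and variables do not carry over. Pictures are saved under pics/ and viewed, and the job is handed in when it is done.

Besides the shell and the picture viewer there is one more tool, called as a command line: name --pt "numbers of a row" for each row, then --argument value for the rest. move_arm: Moves the arm, as the interface text tells. Its arguments: {"type":"object","properties":{"deltas":{"type":"array"},"grip":{"type":"number"},"newtons":{"type":"number"}},"required":["deltas"]}

```bash
ls; mkdir -p pics
python3 - <<'E'
from rig import ctrl,eyes,order
import cv2
print(ctrl.sense())
for n in("scene","top","wrist"):
    cv2.imwrite(f"pics/{n}0.png",eyes.capture(n)); p=eyes.camera_params(n); print(n,p)
E
```

```text
pics
{'time_s': 0.0, 'joints': array([-1.44039390e+00,  3.13471456e-01,  1.49844733e+00,  6.70559555e-06,
        1.33099049e+00, -2.23377617e-01]), 'dq': array([-0.00039883, -0.00030776, -0.00066911, -0.00211709,  0.00054981,
       -0.00077455]), 'tau': array([-1.63980934e-03, -4.12269616e+01, -2.59745747e+01, -2.69933844e-04,
        4.17084244e-03,  9.79975908e-06]), 'eef_pos': array([ 181.85113826, -492.22439654,  230.72023753]), 'ee_rot': array([-6.57448036e-04,  9.84395639e-01,  1.75968155e-01,  3.38450655e-05]), 'force': array([ 0.22364885, -0.26746468,  0.52908991]), 'wrist_torque': array([-0.05693877,  0.03070938, -0.02281481]), 'grip_width': 1.0019640020405847}
scene {'K': array([[369.30049736,   0.        , 321.63683337],
       [  0.        , 369.30049736, 203.37094076],
       [  0.        ,   0.        ,   1.        ]]), 'camera_from_world': array([[-6.39618927e-01,  7.68608610e-01,  1.13328232e-02,
         3.74723795e+02],
       [ 5.67856884e-01,  4.82391889e-01, -6.66960737e-01,
        -2.24749170e+02],
       [-5.18098627e-01, -4.20165289e-01, -7.45006673e-01,
  
[... 468 characters left out ...]
      [ 1.09041530e-01, -2.47843636e-03, -9.94034105e-01,
         1.43351684e+03],
       [ 0.00000000e+00,  0.00000000e+00,  0.00000000e+00,
         1.00000000e+00]])}
wrist {'K': array([[309.70691629,   0.        , 319.40783424],
       [  0.        , 309.70691629, 199.7619693 ],
       [  0.        ,   0.        ,   1.        ]]), 'camera_from_world': array([[ 3.46373430e-01, -9.38096239e-01, -9.45018965e-04,
        -5.23806165e+02],
       [-9.05724794e-01, -3.34682931e-01,  2.60096006e-01,
        -3.45273623e+01],
       [-2.44311367e-01, -8.92344185e-02, -9.65582298e-01,
         3.77490334e+02],
       [ 0.00000000e+00,  0.00000000e+00,  0.00000000e+00,
         1.00000000e+00]])}
```

View pics/scene0.png

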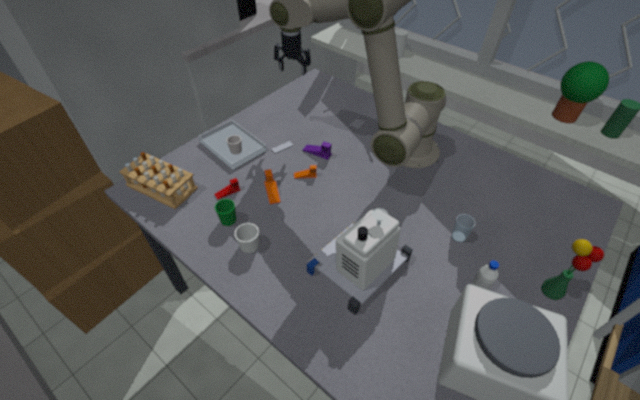

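View pics/top0.png

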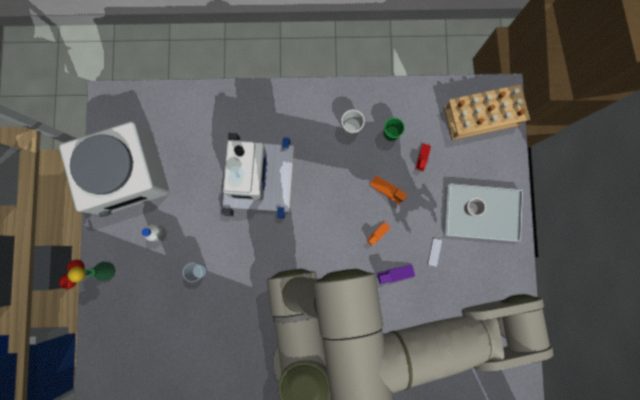

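View pics/wrist0.png

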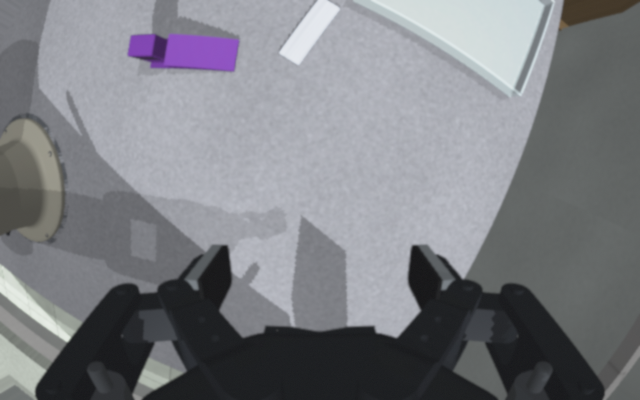

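Run:
```python
import cv2
t=cv2.imread("pics/top0.png")
cv2.imwrite("pics/t1.png",cv2.resize(t[115:235,205:325],None,fx=5,fy=5,interpolation=cv2.INTER_CUBIC))
cv2.imwrite("pics/t2.png",cv2.resize(t[160:260,350:450],None,fx=6,fy=6,interpolation=cv2.INTER_CUBIC))
s=cv2.imread("pics/scene0.png")
cv2.imwrite("pics/s1.png",cv2.resize(s[150:320,200:420],None,fx=3.5,fy=3.5,interpolation=cv2.INTER_CUBIC))
```

```text
(no output)
```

View pics/t1.png

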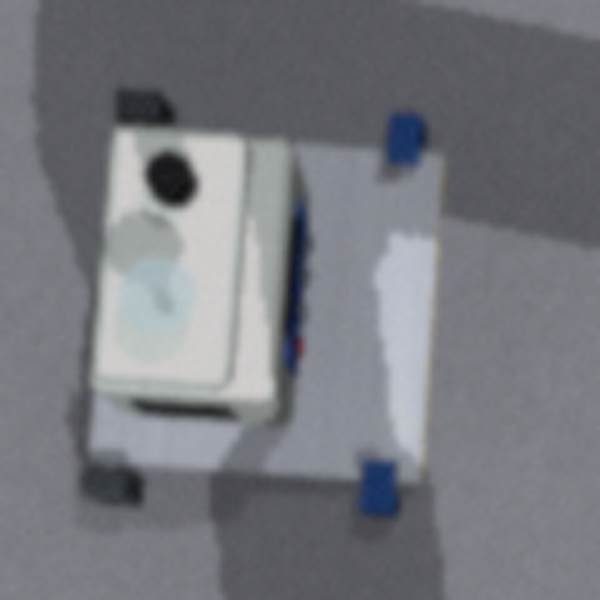

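View pics/t2.png

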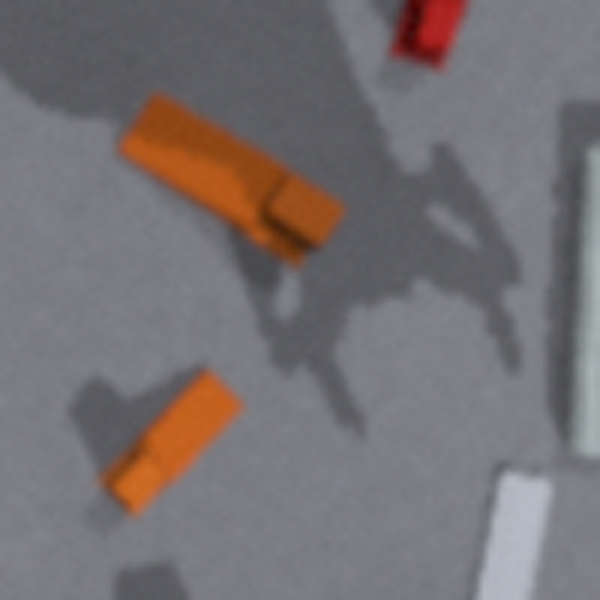

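View pics/s1.png

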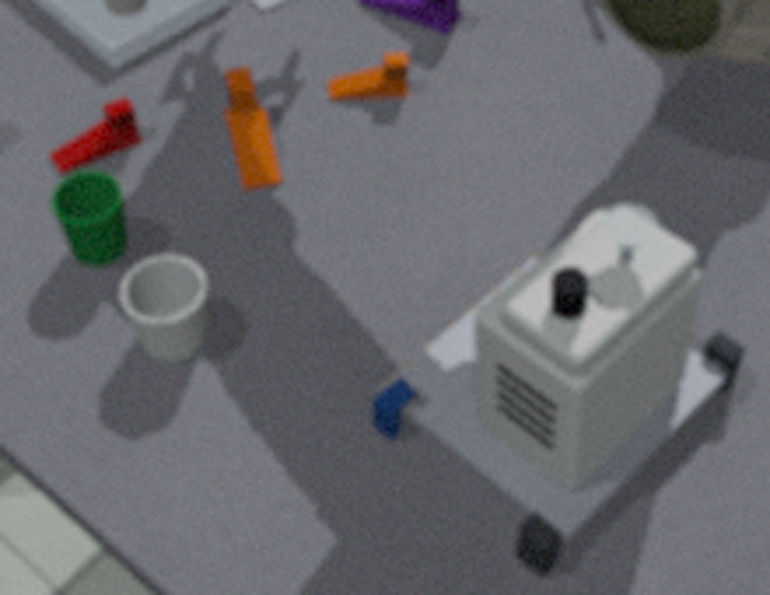

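```bash
cat > h.py <<'E'
import numpy as np,cv2
from scipy.optimize import minimize,least_squares
from scipy.spatial import ConvexHull
def proj(P,p,fish=False):
    P=np.atleast_2d(P); T=p["camera_from_world"];K=p["K"]
    c=P@T[:3,:3].T+T[:3,3]
    if fish:
        r=np.hypot(c[:,0],c[:,1]);th=np.arctan2(r,c[:,2]);d=c[:,:2]/np.maximum(r,1e-9)[:,None]*th[:,None]
    else: d=c[:,:2]/c[:,2:]
    return d*K[0,0]+K[:2,2]
def box(x0,x1,y,z0,z1): return np.array([[x,s*y,z] for x in(x0,x1) for s in(-1,1) for z in(z0,z1)],float)
WEDGE=[box(-18,18,13,0,62),
 np.array([[x,s*20,z] for s in(-1,1) for x,z in((18,0),(18,30),(102,0),(102,6))],float)]
def place(P,x,y,yaw,z=0):
    c,s=np.cos(yaw),np.sin(yaw)
    return np.c_[c*P[:,0]-s*P[:,1]+x, s*P[:,0]+c*P[:,1]+y, P[:,2]+z]
def sil(pose,p,roi,fish=False,ss=8,parts=WEDGE):
    x0,y0,w,h=roi; m=np.zeros((h*ss,w*ss),np.uint8)
    for P in parts:
        q=(proj(place(P,*pose),p,fish)-[x0,y0]+.5)*ss-.5
        cv2.fillConvexPoly(m,cv2.convexHull(np.round(q*16).astype(np.int32)),255,shift=4)
    return cv2.resize(m,(w,h),interpolation=cv2.INTER_AREA)/255.
def orange(img):
    hsv=cv2.cvtColor(img,cv2.COLOR_BGR2HSV); b=img.astype(float)
    s=(b[...,2]-b[...,0])/np.maximum(b.max(2),1)   # saturation-like
    h=hsv[...,0]; return np.clip(s/0.85,0,1)*((h>3)&(h<18))
E
python3 - <<'E'
from h import *
from rig import eyes,ctrl
t=cv2.imread("pics/top0.png");s=cv2.imread("pics/scene0.png")
pt,ps=eyes.camera_params("top"),eyes.camera_params("scene")
rt=(362,168,52,42);rs=(255,162,32,46)
mt=orange(t)[rt[1]:rt[1]+rt[3],rt[0]:rt[0]+rt[2]];ms=orange(s)[rs[1]:rs[1]+rs[3],rs[0]:rs[0]+rs[2]]
print(mt.sum(),ms.sum(),mt.max())
def c(v,ut=1,us=1):
    return ut*((sil(v,pt,rt)-mt)**2).sum()+us*((sil(v,ps,rs)-ms)**2).sum()
def inv(px,z,p):
    r=np.linalg.inv(p["K"])@[*px,1];T=p["camera_from_world"];R=T[:3,:3];C=-R.T@T[:3,3];d=R.T@r;return C+d*(z-C[2])/d[2]
a=inv((401,196),40,pt);b=inv((373,180),6,pt);yaw=np.arctan2(*(b-a)[1::-1]);print(a,b,yaw)
for w in((1,1),(1,0),(0,1)):
    best=min((minimize(c,[a[0],a[1],yaw+dy],args=w,method="Nelder-Mead",options=dict(initial_simplex=np.array([[a[0],a[1],yaw+dy]]+[[a[0]+8,a[1],yaw+dy],[a[0],a[1]+8,yaw+dy],[a[0],a[1],yaw+dy+.1]]))) for dy in(-.1,0,.1)),key=lambda r:r.fun)
    print(w,best.x,best.fun)
# stand
off=lambda q,sc,x0,y0:[(q[0]+.5)/sc-.5+x0,(q[1]+.5)/sc-.5+y0]
obs=[((-100,-110,20),off((446,150),5,205,115)),((-100,110,20),off((420,481),5,205,115)),]
# sagging platform: which side is y? stand x -> world +y so stand y -> world -x
print([inv(o[1],20,pt) for o in obs])
T=ps["camera_from_world"];
for n in("top","scene","wrist"):
    T=eyes.camera_params(n)["camera_from_world"];print(n,-T[:3,:3].T@T[:3,3])
E
```

```text
460.90771735305475 333.1880256894956 1.0
[ 525.28139494 -309.31983465   40.        ] [ 584.6833148  -223.35076434    6.        ] 0.96615752233071
(1, 1) [ 526.88905275 -304.52489734    0.95584119] 35.674702428125364
(1, 0) [ 527.46628684 -303.64466003    0.94395132] 17.89660430972187
(0, 1) [ 525.1193804  -306.94554167    0.96869219] 12.676932773048648
[array([706.81407832,  39.31939083,  20.        ]), array([485.19233914,  58.56511111,  20.        ])]
top [ 360.85047414  -65.84494496 1481.86839448]
scene [1167.25510622  469.14052815  996.15198727]
wrist [ 242.38542922 -469.25118212  372.98340654]
```

move_arm --pt "3.89 -0.57 0.3 0 0 0" --pt "3.89 -0.57 0.3 0 0 0" --pt "3.89 -0.57 0.3 0 0 0" --pt "3.89 -0.57 0.3 0 0 0" --pt "3.89 -0.57 0.3 0 0 0" --pt "3.89 -0.57 0.3 0 0 0" --pt "3.89 -0.57 0.3 0 0 0" --pt "3.89 -0.57 0.3 0 0 0" --pt "3.89 -0.57 0.3 0 0 0" --pt "3.89 -0.56 0.3 0 0 0"

```text
time_s: 1.15
eef_pos: [528.3, -303.3, 200.9]
ee_rot: [-0.0, 0.984, 0.176, -0.0]
force: [0.1, -0.7, 0.1]
grip_width: 0.998
```

move_arm --pt "0 0 0 0 0 -7" --pt "0 0 0 0 0 -7" --pt "0 0 0 0 0 -7" --pt "0 0 0 0 0 -7" --pt "0 0 0 0 0 -6.4" --pt "0 0 0 0 0 0" --pt "0 0 0 0 0 0" --pt "0 0 0 0 0 0" --pt "0 0 0 0 0 0" --pt "0 0 0 0 0 0"

```text
time_s: 2.15
eef_pos: [527.1, -304.3, 201.3]
ee_rot: [-0.0, 0.889, 0.459, -0.0]
force: [-0.5, -0.3, -0.9]
grip_width: 1.0
```

```bash
cat >> h.py <<'E'
from rig import ctrl,eyes
def look(tag):
    p=eyes.camera_params("wrist");i=eyes.capture("wrist");cv2.imwrite(f"pics/{tag}.png",i);np.save(f"pics/{tag}.npy",p,allow_pickle=True);return i,p
def st():
    s=ctrl.sense();w,x,y,z=s["ee_rot"]
    from scipy.spatial.transform import Rotation as R
    r=R.from_quat([x,y,z,w]).as_matrix()
    print("t %.2f"%s["time_s"],"tcp",s["eef_pos"].round(2),"yaw %.4f"%np.arctan2(r[1,0],r[0,0]),"zax",r[:,2].round(4),"F",s["force"].round(2),"M",s["wrist_torque"].round(3),"g %.3f"%s["grip_width"])
    return s,r
E
python3 -c "
from h import *
st(); i,p=look('w1'); print(p['camera_from_world'])"
```

```text
t 2.15 tcp [ 527.06 -304.35  201.27] yaw 0.9535 zax [-1.e-04  0.e+00 -1.e+00] F [-0.45 -0.25 -0.92] M [-0.02  -0.017  0.01 ] g 1.000
[[ 8.15342761e-01 -5.78978473e-01 -3.32434346e-04 -6.04719410e+02]
 [-5.58964847e-01 -7.87308099e-01  2.60200417e-01  2.87845237e+01]
 [-1.50912168e-01 -2.11966707e-01 -9.65554572e-01  3.63585458e+02]
 [ 0.00000000e+00  0.00000000e+00  0.00000000e+00  1.00000000e+00]]
```

View pics/w1.png

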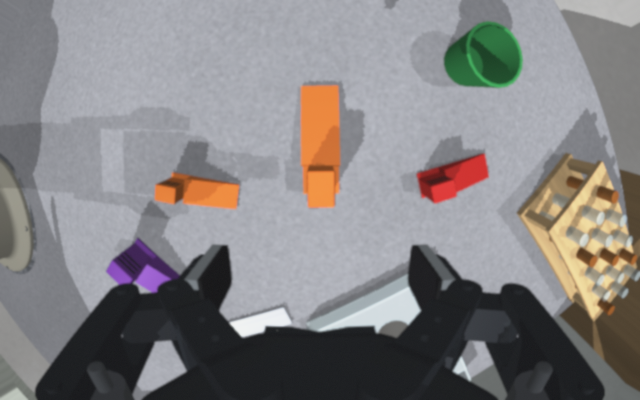

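```bash
cat >> h.py <<'E'
def fitw(img,p,roi,x0,z=None):
    x,y,w,h=roi; m=orange(img)[y:y+h,x:x+w]
    c=lambda v:((sil(v,p,roi,True)-m)**2).sum()
    sx=np.array([x0]+[list(np.array(x0)+d) for d in np.diag([6,6,.06,5])[:len(x0),:len(x0)]])
    r=minimize(c,x0,method="Nelder-Mead",options=dict(initial_simplex=sx,maxiter=400)); return r.x,r.fun,m.sum()
E
python3 -c "
from h import *
i=cv2.imread('pics/w1.png');p=np.load('pics/w1.npy',allow_pickle=True).item()
m=orange(i);cv2.imwrite('pics/m.png',(m*255).astype(np.uint8))
print(fitw(i,p,(290,75,60,142),[527,-304,.955]))"
```

```text
(array([ 527.14201324, -304.53678735,    0.96695679]), np.float64(261.50808249233285), np.float64(3826.544237346466))
```

```bash
python3 -c "
from h import *
i=cv2.imread('pics/w1.png');p=np.load('pics/w1.npy',allow_pickle=True).item()
roi=(270,65,110,160);x,y,w,h=roi
s=sil([527.14,-304.54,.967],p,roi,True,16)
o=cv2.resize(i[y:y+h,x:x+w],None,fx=3.5,fy=3.5,interpolation=cv2.INTER_CUBIC)
S=cv2.resize((s*255).astype(np.uint8),None,fx=3.5,fy=3.5)
cs,_=cv2.findContours((S>127).astype(np.uint8),cv2.RETR_EXTERNAL,cv2.CHAIN_APPROX_NONE)
cv2.drawContours(o,cs,-1,(255,0,0),1)
M=cv2.resize((orange(i)[y:y+h,x:x+w]*255).astype(np.uint8),None,fx=3.5,fy=3.5)
cv2.imwrite('pics/o.png',np.hstack([o,cv2.cvtColor(M,cv2.COLOR_GRAY2BGR)]))"
```

```text
(no output)
```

View pics/o.png

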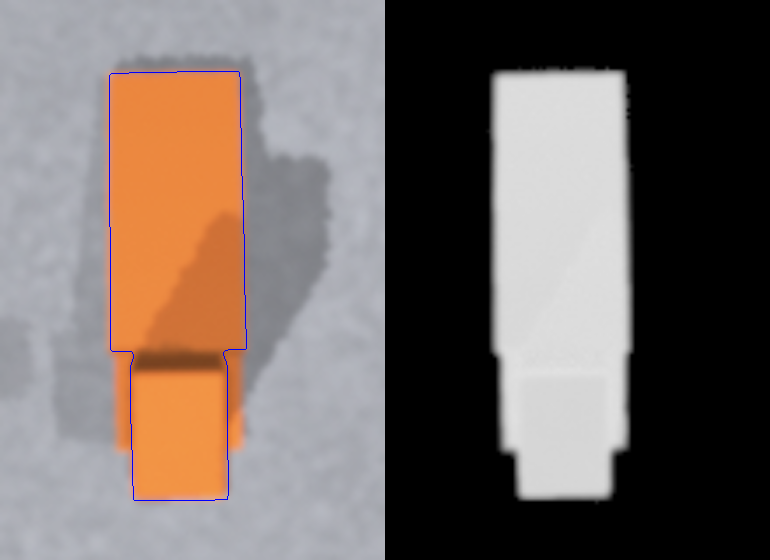

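move_arm --pt "0 0 1.8 0 0 -0.77" --pt "0 0 2.2 0 0 0" --pt "0 0 2.2 0 0 0" --pt "0 0 2.2 0 0 0" --pt "0 0 2.2 0 0 0" --pt "0 0 2.2 0 0 0" --pt "0 0 2.2 0 0 0" --pt "0 0 2 0 0 0" --pt "0 0 1.1 0 0 0" --pt "0 0 0 0 0 0"

```text
time_s: 3.2
eef_pos: [526.5, -303.9, 19.1]
ee_rot: [-0.001, 0.885, 0.465, -0.0]
force: [-0.0, -0.8, 1.1]
grip_width: 1.0
```

move_arm --pt "0 0 0 0 0 0" --pt "0 0 0 0 0 0" --pt "0 0 0 0 0 0" --pt "0 0 0 0 0 0" --pt "0 0 0 0 0 0" --pt "0 0 0 0 0 0" --pt "0 0 0 0 0 0" --pt "0 0 0 0 0 0" --pt "0 0 0 0 0 0" --pt "0 0 0 0 0 0" --grip 1.5 --newtons 60

```text
time_s: 4.2
eef_pos: [527.4, -304.6, 21.0]
ee_rot: [0.001, 0.885, 0.465, 0.0]
force: [-0.5, 0.9, 5.8]
grip_width: 0.298
```

```bash
python3 -c "
from h import *
st(); i,p=look('w2')"
```

```text
t 4.20 tcp [ 527.42 -304.64   21.02] yaw 0.9676 zax [ 1.e-03 -9.e-04 -1.e+00] F [-0.52  0.87  5.75] M [ 0.134  0.088 -0.018] g 0.298
```

View pics/w2.png

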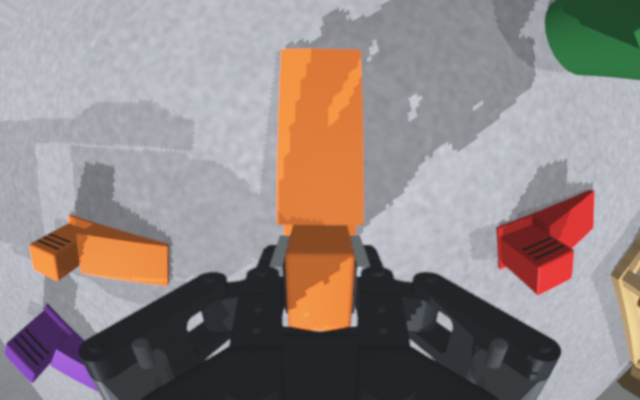

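move_arm --pt "0 0 -1 0 0 0" --pt "0 0 -2 0 0 0" --pt "0 0 -2.5 0 0 0" --pt "0 0 -2.5 0 0 0" --pt "2.2 -0.81 0 0 0 0" --pt "2.2 -0.81 0 0 0 0" --pt "2.2 -0.81 0 0 0 0" --pt "2.2 -0.81 0 0 0 0" --pt "2.2 -0.81 0 0 0 0" --pt "2.2 -0.81 0 0 0 0"

```text
time_s: 5.25
eef_pos: [561.9, -167.0, 100.5]
ee_rot: [-0.0, 0.885, 0.465, -0.0]
force: [-0.2, -0.4, -1.8]
grip_width: 0.301
```

move_arm --pt "2.2 -0.81 0 0 0 0" --pt "2.2 -0.81 0 0 0 0" --pt "2.2 -0.81 0 0 0 0" --pt "2.2 -0.81 0 0 0 0" --pt "0 0 0 0 0 -6" --pt "0 0 0 0 0 -6" --pt "0 0 0 0 0 -6" --pt "0 0 0 0 0 -6" --pt "0 0 0 0 0 -5.6" --pt "0 0 0 0 0 0"

```text
time_s: 6.25
eef_pos: [585.0, -77.1, 100.5]
ee_rot: [-0.0, 0.737, 0.676, -0.0]
force: [0.1, 0.7, -1.1]
grip_width: 0.299
```

```bash
python3 -c "
from h import *
st(); i,p=look('w3')
for n in('top','scene'): cv2.imwrite('pics/%s3.png'%n,eyes.capture(n))"
```

```text
t 6.25 tcp [585.   -77.12 100.49] yaw 1.4852 zax [-4.e-04  1.e-04 -1.e+00] F [ 0.1   0.7  -1.14] M [-0.033  0.015  0.009] g 0.299
```

View pics/w3.png

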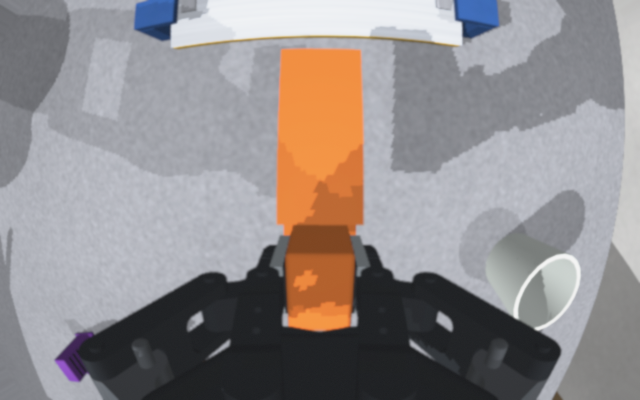

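```bash
python3 -c "
from h import *
i=cv2.imread('pics/w3.png')
a=cv2.resize(i[0:60,125:245],None,fx=6.5,fy=6.5,interpolation=cv2.INTER_CUBIC)
b=cv2.resize(i[0:60,390:510],None,fx=6.5,fy=6.5,interpolation=cv2.INTER_CUBIC)[:, :a.shape[1]]
m=i[30:70,260:380];m=cv2.resize(m,None,fx=6.5,fy=6.5,interpolation=cv2.INTER_CUBIC)[:150]
cv2.imwrite('pics/z.png',cv2.resize(np.vstack([a,b]),(600,600)) if 0 else np.vstack([a,b])[:,:780][:600*2])
cv2.imwrite('pics/za.png',a);cv2.imwrite('pics/zb.png',b)"
```

```text
(no output)
```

View pics/za.png

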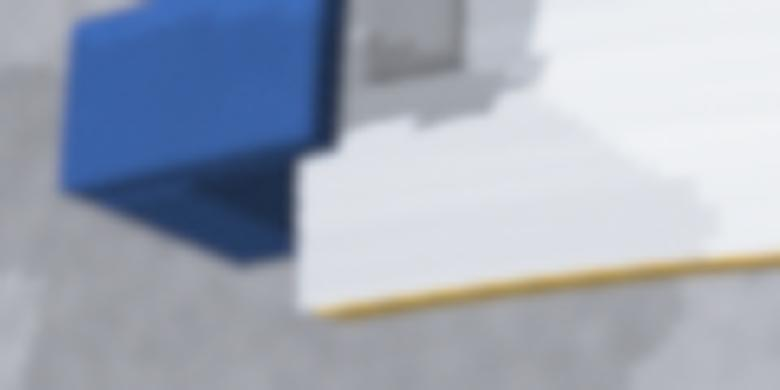

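View pics/zb.png

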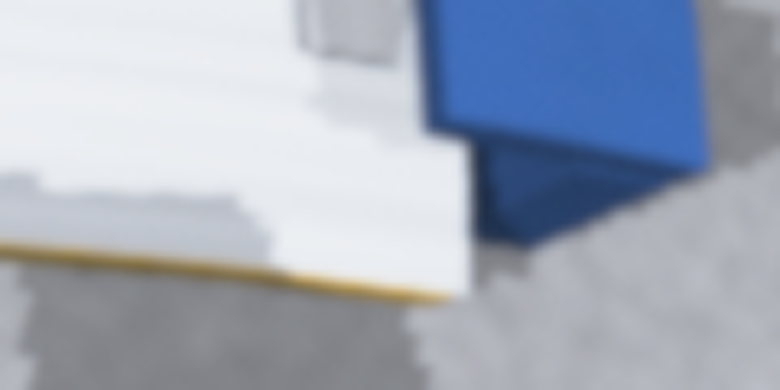

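```bash
cat > s.py <<'E'
from h import *
p=np.load('pics/w3.npy',allow_pickle=True).item();pt=eyes.camera_params("top")
def pts(v):
    cx,cy,yaw,h,xt=v
    L=np.array([[-100,110,10],[-100,-110,10],[xt,98,42],[xt,-98,42]],float)
    return place(L,cx,cy,yaw,h)
ob=np.array([[173,48.8],[459,46],[173,21.9],[455.7,19.6]])
f=lambda v:np.r_[(proj(pts(v),p,True)-ob).ravel(),(v[3]-.5)/2.5*0.3]
r=least_squares(f,[605,149,1.484,0,-80]);v=r.x
print(v.round(3),r.fun.round(2)); J=r.jac;print(np.sqrt(np.diag(np.linalg.inv(J.T@J)))*.4)
e=place(np.array([[-100,0,10.]]),*v[:4]);print("edge",e)
for h in(-3,0,4):
    r=least_squares(lambda u:f(np.r_[u[:3],h,u[3]])[:-1],[605,149,1.484,-80]);print(h,r.x.round(3),r.cost,place(np.array([[-100,0,10.]]),*r.x[:3]))
E
python3 s.py
python3 -c "
import cv2
t=cv2.imread('pics/top3.png')
cv2.imwrite('pics/t3.png',cv2.resize(t[100:240,210:370],None,fx=4.5,fy=4.5,interpolation=cv2.INTER_CUBIC))"
```

```text
[599.325 150.243   1.489   3.407 -88.198] [ 2.05 -0.13 -3.06  0.29 -1.67  0.14  2.6  -0.4   0.35]
[0.19844786 0.24532009 0.00157031 0.34214753 0.32094712]
edge [[591.17954478  50.57567984  13.40707867]]
-3 [599.371 151.442   1.49  -87.747] 38.46736434067951 [[591.25216245  51.77166584  10.        ]]
0 [599.35  150.879   1.489 -87.959] 19.51247446644509 [[591.21865777  51.20977591  10.        ]]
4 [599.321 150.133   1.489 -88.239] 11.92207205879165 [[591.17261475  50.46577976  10.        ]]
```

View pics/t3.png

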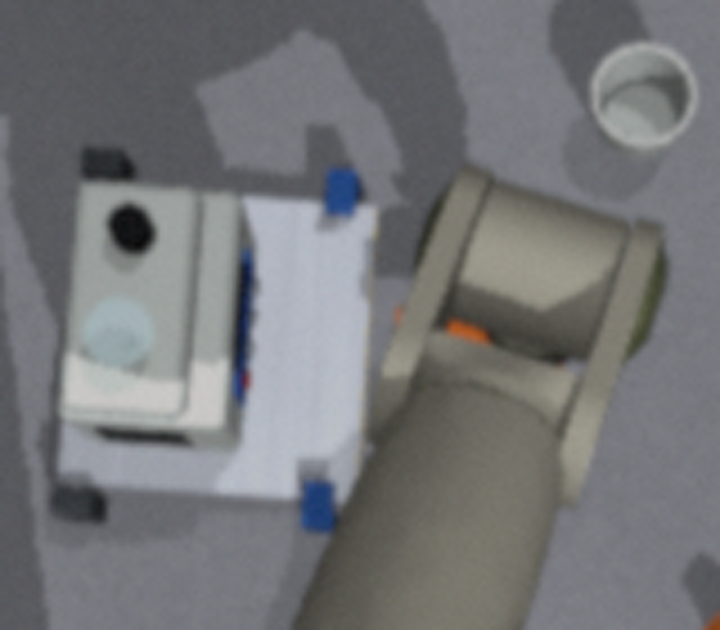

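move_arm --pt "0 0 1 0 0 0" --pt "0 0 1.5 0 0 0" --pt "0 0 1.5 0 0 0" --pt "0 0 1.3 0 0 0" --pt "0 0 1 0 0 0" --pt "0 0 0.7 0 0 0" --pt "0 0 0.5 0 0 0" --pt "0 0 0.2 0 0 0" --pt "0 0 0 0 0 0" --pt "0 0 0 0 0 0"

```text
time_s: 7.4
eef_pos: [585.4, -77.3, 23.7]
ee_rot: [0.0, 0.737, 0.676, 0.0]
force: [-0.2, -0.7, -0.5]
grip_width: 0.294
```

```bash
python3 -c "
from h import *
st(); i,p=look('w4')
a=cv2.resize(i[0:110,130:510],None,fx=2.1,fy=2.1,interpolation=cv2.INTER_CUBIC);cv2.imwrite('pics/z4.png',a)
cv2.imwrite('pics/s4.png',cv2.resize(eyes.capture('scene')[170:330,240:430],None,fx=4,fy=3.7,interpolation=cv2.INTER_CUBIC))"
```

```text
t 7.40 tcp [585.41 -77.27  23.71] yaw 1.4843 zax [ 7.e-04 -3.e-04 -1.e+00] F [-0.21 -0.68 -0.51] M [-0.02   0.024 -0.063] g 0.294
```

View pics/w4.png

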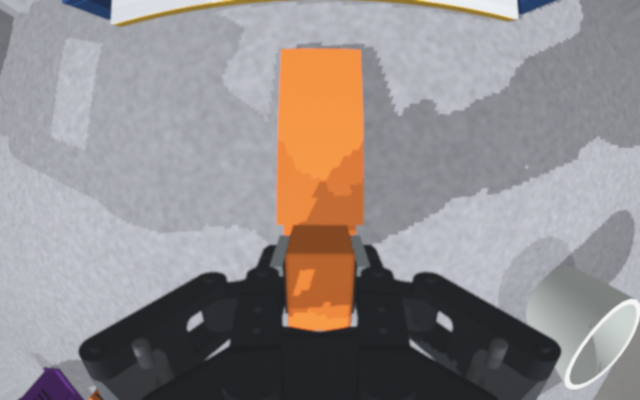

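View pics/s4.png

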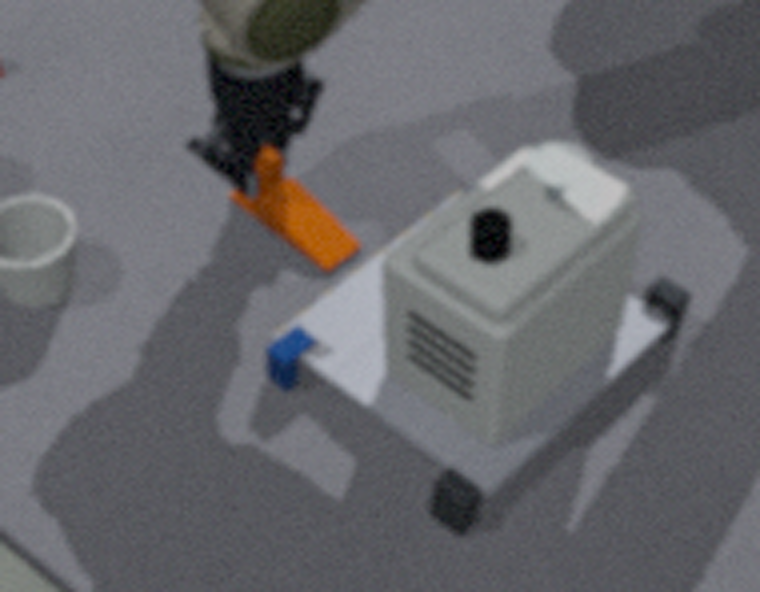

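```bash
cat >> h.py <<'E'
def ray(px,z,p):
    d=(np.array(px)-p["K"][:2,2])/p["K"][0,0];th=np.hypot(*d);v=np.r_[d/th*np.sin(th),np.cos(th)]
    T=p["camera_from_world"];R=T[:3,:3];C=-R.T@T[:3,3];v=R.T@v;return C+v*(z-C[2])/v[2]
E
python3 -c "
from h import *
i=cv2.imread('pics/w4.png');p=np.load('pics/w4.npy',allow_pickle=True).item()
print(cv2.imwrite('pics/za.png',np.vstack([cv2.resize(i[0:40,90:210],None,fx=6.5,fy=6.5,interpolation=cv2.INTER_CUBIC),cv2.resize(i[0:40,430:550],None,fx=6.5,fy=6.5,interpolation=cv2.INTER_CUBIC)])))
x,f,m=fitw(i,p,(265,40,115,185),[585.4,-77.3,1.484,3]);print(x,f,m)
"
```

```text
True
[584.29623601 -76.97971264   1.47845819   4.4682765 ] 450.49441546257503 12600.12997110018
```

View pics/za.png

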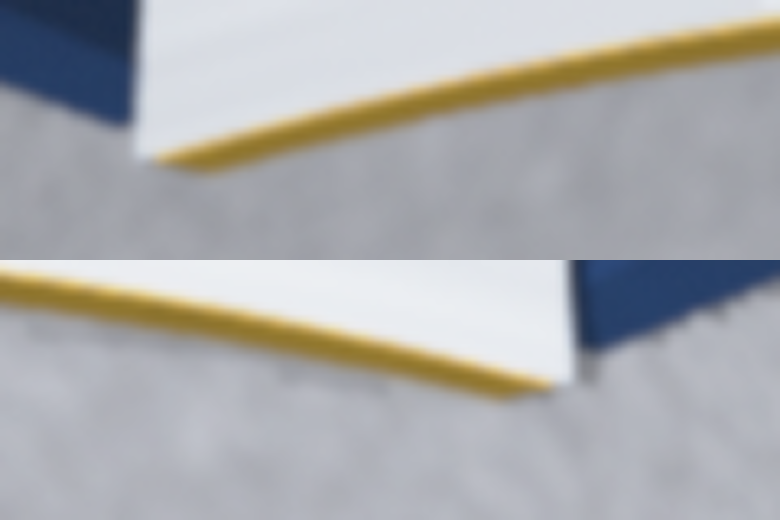

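```bash
cat > s2.py <<'E'
from h import *
p3=np.load('pics/w3.npy',allow_pickle=True).item();p4=np.load('pics/w4.npy',allow_pickle=True).item()
L=np.array([[-100,110,10],[-100,-110,10],[-100.7,110,20],[-100.7,-110,20]],float)
o4=np.array([[121.9,25.7],[507.3,20.3],[113.9,24.2],[514.5,18.8]])
o3=np.array([[177,48.5],[454.3,45.8],[173.6,47.3],[459,45.4]])
for ps in([(p4,o4)],[(p3,o3)],[(p3,o3),(p4,o4)]):
  f=lambda v:np.concatenate([(proj(place(L,*v),p,True)-o).ravel() for p,o in ps])
  r=least_squares(f,[605,149,1.484,0]);v=r.x
  print(v.round(3),r.fun.round(1));print(place(np.array([[-100,0,10.]]),*v))
E
python3 s2.py
```

```text
[5.99756e+02 1.51086e+02 1.49200e+00 3.84000e-01] [ 0.9  0.6 -1.2  0.8 -0.8 -0.5  1.1 -0.7]
[[591.88249559  51.3963841   10.3839423 ]]
[599.819 151.087   1.489  -1.261] [ 1.   0.2 -0.3  0.6 -1.  -0.2  0.2 -0.6]
[[591.69480361  51.41792319   8.7391328 ]]
[5.99768e+02 1.51051e+02 1.49100e+00 4.00000e-03] [ 0.5  0.1  0.5  0.2 -1.6 -0.2  1.  -1.1  1.1  0.6 -1.6  1.1 -0.5 -0.5
  0.6 -0.4]
[[591.79693108  51.3690074   10.00400402]]
```

move_arm --pt "0 -0.1 0 0 0 -0.3" --pt "0 -0.1 0 0 0 0" --pt "0 0 0.1 0 0 0" --pt "0 0 0.1 0 0 0" --pt "0 0 0.05 0 0 0" --pt "0 0 0 0 0 0" --pt "0 0 0.03 0 0 0" --pt "0 0 0.02 0 0 0" --pt "0 0 0 0 0 0" --pt "0 0 0 0 0 0"

```text
time_s: 8.5
eef_pos: [583.5, -77.1, 21.0]
ee_rot: [0.0, 0.735, 0.678, 0.0]
force: [-2.4, 0.3, 6.2]
grip_width: 0.296
```

```bash
python3 -c "
from h import *
st()
for k in range(4): eyes.capture('top'); st()"
```

```text
t 8.50 tcp [583.47 -77.11  21.01] yaw 1.4896 zax [ 8.e-04 -3.e-04 -1.e+00] F [-2.44  0.28  6.18] M [0.174 0.361 0.018] g 0.296
t 8.55 tcp [583.45 -77.12  21.02] yaw 1.4896 zax [ 8.e-04 -3.e-04 -1.e+00] F [-2.27  0.87  6.77] M [0.085 0.387 0.071] g 0.295
t 8.60 tcp [583.46 -77.13  21.02] yaw 1.4896 zax [ 8.e-04 -3.e-04 -1.e+00] F [-2.18 -0.04  6.52] M [ 0.083  0.399 -0.021] g 0.295
t 8.65 tcp [583.45 -77.11  20.99] yaw 1.4896 zax [ 8.e-04 -3.e-04 -1.e+00] F [-2.08  0.02  5.83] M [0.049 0.37  0.042] g 0.299
t 8.70 tcp [583.45 -77.13  21.01] yaw 1.4896 zax [ 8.e-04 -3.e-04 -1.e+00] F [-1.98  0.31  7.09] M [0.055 0.377 0.028] g 0.300
```

move_arm --pt "0 0 -0.06 0 0 0" --pt "0.3 0 0 0 0 0" --pt "0.5 0 0 0 0 0" --pt "0.6 0 0 0 0 0" --pt "0.6 0 0 0 0 0" --pt "0.6 0 0 0 0 0" --pt "0.5 0 0 0 0 0" --pt "0.3 0 0 0 0 0" --pt "0 0 0 0 0 0" --pt "0 0 0 0 0 0"

```text
time_s: 9.7
eef_pos: [586.0, -42.8, 21.0]
ee_rot: [-0.0, 0.735, 0.678, 0.0]
force: [-0.9, 1.2, 3.6]
grip_width: 0.296
```

```bash
python3 -c "
from h import *
st(); i,p=look('w5');st()
cv2.imwrite('pics/s5.png',cv2.resize(eyes.capture('scene')[170:330,240:430],None,fx=4,fy=3.7,interpolation=cv2.INTER_CUBIC))"
```

```text
t 9.70 tcp [585.98 -42.85  20.99] yaw 1.4895 zax [ 1.e-04  5.e-04 -1.e+00] F [-0.87  1.17  3.59] M [ 0.253 -0.032 -0.009] g 0.296
t 9.75 tcp [585.99 -43.01  21.01] yaw 1.4894 zax [ 2.e-04  3.e-04 -1.e+00] F [0.26 1.86 4.66] M [ 0.287 -0.09  -0.008] g 0.298
```

View pics/w5.png

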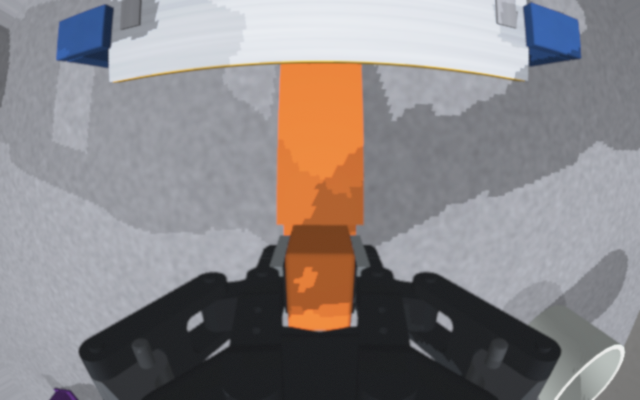

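View pics/s5.png

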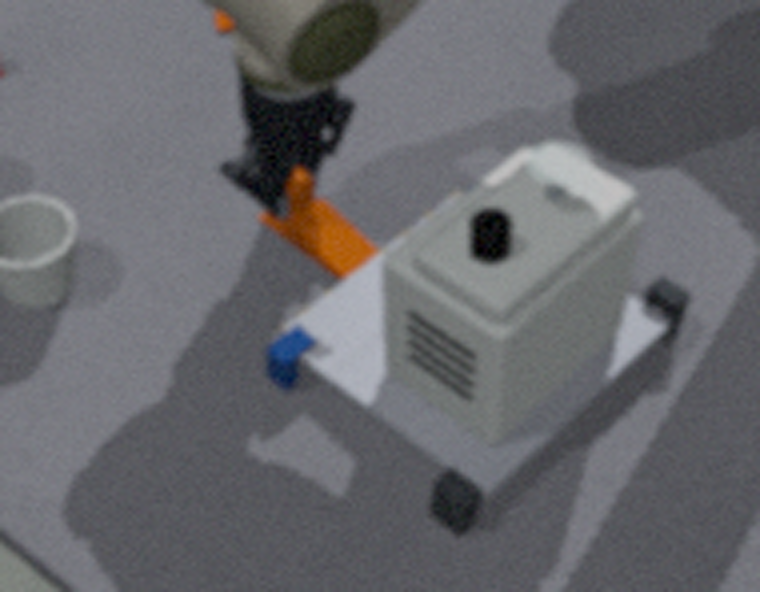

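move_arm --pt "0.3 0 0 0 0 0" --pt "0.4 0 0 0 0 0" --pt "0.5 0 0 0 0 0" --pt "0.5 0 0 0 0 0" --pt "0.5 0 0 0 0 0" --pt "0.5 0 0 0 0 0" --pt "0.4 0 0 0 0 0" --pt "0.3 0 0 0 0 0" --pt "0.1 0 0 0 0 0" --pt "0 0 0 0 0 0"

```text
time_s: 10.8
eef_pos: [588.9, -7.9, 21.0]
ee_rot: [0.0, 0.735, 0.678, 0.0]
force: [-0.3, -3.0, 5.2]
grip_width: 0.297
```

```bash
python3 -c "
from h import *
st(); i,p=look('w6');st()"
```

```text
t 10.80 tcp [588.9   -7.87  20.98] yaw 1.4898 zax [ 3.e-04 -0.e+00 -1.e+00] F [-0.33 -2.96  5.23] M [-0.429 -0.035  0.037] g 0.297
t 10.85 tcp [588.87  -7.89  20.97] yaw 1.4897 zax [ 2.e-04  1.e-04 -1.e+00] F [ 0.09 -2.25  4.82] M [-0.398 -0.092  0.001] g 0.297
```

View pics/w6.png

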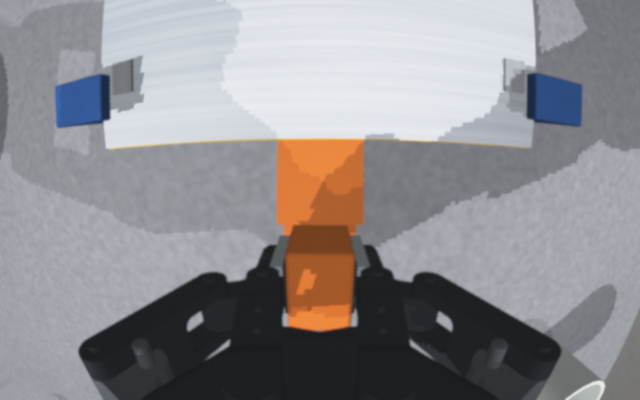

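move_arm --pt "0.15 0 -0.05 0 0 0" --pt "0.15 0 0 0 0 0" --pt "0.15 0 0 0 0 0" --pt "0.15 0 0 0 0 0" --pt "0.1 0 0 0 0 0" --pt "0.1 0 0 0 0 0" --pt "0.1 0 0 0 0 0" --pt "0.1 0 0 0 0 0" --pt "0 0 0 0 0 0" --pt "0 0 0 0 0 0"

```text
time_s: 11.85
eef_pos: [589.4, 2.0, 21.1]
ee_rot: [-0.0, 0.735, 0.678, -0.0]
force: [-0.8, -0.1, -4.3]
grip_width: 0.299
```

```bash
python3 -c "
from h import *
st()
for k in range(2): eyes.capture('top'); st()"
```

```text
t 11.85 tcp [589.36   1.96  21.15] yaw 1.4895 zax [-6.e-04  5.e-04 -1.e+00] F [-0.79 -0.14 -4.26] M [-0.19   0.089  0.009] g 0.299
t 11.90 tcp [589.38   1.94  21.17] yaw 1.4895 zax [-6.e-04  4.e-04 -1.e+00] F [ 0.06  0.33 -2.78] M [-0.081  0.018  0.006] g 0.301
t 11.95 tcp [589.39   1.94  21.2 ] yaw 1.4895 zax [-6.e-04  4.e-04 -1.e+00] F [-0.11 -0.57 -3.34] M [-0.14   0.073  0.011] g 0.299
```

move_arm --pt "0.06 0 0.02 0 0 0" --pt "0.06 0 0 0 0 0" --pt "0.06 0 0 0 0 0" --pt "0.06 0 0 0 0 0" --pt "0.06 0 0 0 0 0" --pt "0.06 0 0 0 0 0" --pt "0.06 0 0 0 0 0" --pt "0.06 0 0 0 0 0" --pt "0.06 0 0 0 0 0" --pt "0.06 0 0 0 0 0"

```text
time_s: 12.95
eef_pos: [590.1, 7.7, 21.2]
ee_rot: [0.0, 0.735, 0.678, 0.0]
force: [-0.1, -2.1, -3.7]
grip_width: 0.296
```

```bash
python3 -c "
from h import *
st()
i,p=look('w7'); st()"
```

```text
t 12.95 tcp [590.1    7.72  21.22] yaw 1.4895 zax [ 1.e-04  0.e+00 -1.e+00] F [-0.15 -2.11 -3.7 ] M [-0.469  0.008 -0.014] g 0.296
t 13.00 tcp [590.06   7.83  21.19] yaw 1.4895 zax [-1.e-04  1.e-04 -1.e+00] F [ 0.54 -1.2  -3.87] M [-0.331  0.026  0.005] g 0.294
```

View pics/w7.png

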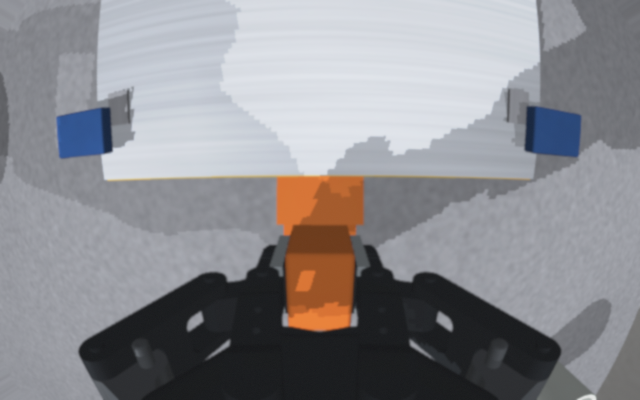

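move_arm --pt "0.03 0 0.02 0 0 0" --pt "0.03 0 0.02 0 0 0" --pt "0.03 0 0 0 0 0" --pt "0.03 0 0 0 0 0" --pt "0.03 0 0 0 0 0" --pt "0.03 0 0 0 0 0" --pt "0.03 0 0 0 0 0" --pt "0.03 0 0 0 0 0" --pt "0.03 0 0 0 0 0" --pt "0.03 0 0 0 0 0"

```text
time_s: 14.0
eef_pos: [590.5, 10.6, 21.0]
ee_rot: [0.0, 0.735, 0.678, 0.0]
force: [-0.7, -3.3, 1.6]
grip_width: 0.299
```

```bash
python3 -c "
from h import *
st()
eyes.capture('top'); st()"
```

```text
t 14.00 tcp [590.5   10.57  21.01] yaw 1.4895 zax [ 5.e-04 -2.e-04 -1.e+00] F [-0.66 -3.26  1.6 ] M [-0.547  0.026  0.013] g 0.299
t 14.05 tcp [590.51  10.62  21.03] yaw 1.4895 zax [ 5.e-04 -2.e-04 -1.e+00] F [ 0.4  -3.52  2.01] M [-0.536  0.012 -0.061] g 0.299
```

move_arm --pt "0.02 0 0.01 0 0 0" --pt "0.02 0 0 0 0 0" --pt "0.02 0 0 0 0 0" --pt "0.02 0 0 0 0 0" --pt "0.02 0 0 0 0 0" --pt "0.02 0 0 0 0 0" --pt "0.02 0 0 0 0 0" --pt "0.01 0 0 0 0 0" --pt "0 0 0 0 0 0" --pt "0 0 0 0 0 0"

```text
time_s: 15.05
eef_pos: [590.7, 12.1, 21.0]
ee_rot: [0.0, 0.735, 0.678, 0.0]
force: [-0.3, -4.5, 4.7]
grip_width: 0.3
```

move_arm --pt "0.02 0 0 0 0 0" --pt "0.02 0 0 0 0 0" --pt "0.02 0 0 0 0 0" --pt "0.02 0 0 0 0 0" --pt "0.02 0 0 0 0 0" --pt "0.02 0 0 0 0 0" --pt "0.02 0 0 0 0 0" --pt "0.01 0 0 0 0 0" --pt "0 0 0 0 0 0" --pt "0 0 0 0 0 0"

```text
time_s: 16.05
eef_pos: [590.8, 13.5, 21.0]
ee_rot: [0.0, 0.735, 0.678, 0.0]
force: [0.7, -4.7, 5.8]
grip_width: 0.298
```

move_arm --pt "0.02 0 -0.03 0 0 0" --pt "0.02 0 0 0 0 0" --pt "0.02 0 0 0 0 0" --pt "0.02 0 0 0 0 0" --pt "0.02 0 0 0 0 0" --pt "0.02 0 0 0 0 0" --pt "0.02 0 0 0 0 0" --pt "0.01 0 0 0 0 0" --pt "0 0 0 0 0 0" --pt "0 0 0 0 0 0"

```text
time_s: 17.05
eef_pos: [590.7, 15.2, 21.0]
ee_rot: [-0.0, 0.735, 0.678, -0.0]
force: [0.2, -3.4, 3.6]
grip_width: 0.298
```

```bash
python3 -c "
from h import *
st()
i,p=look('w8'); st()
cv2.imwrite('pics/z8.png',np.vstack([cv2.resize(i[80:220,40:160],None,fx=4,fy=4,interpolation=cv2.INTER_CUBIC)]))"
```

```text
t 17.05 tcp [590.67  15.16  21.  ] yaw 1.4895 zax [-0.  0. -1.] F [ 0.18 -3.44  3.58] M [-0.483 -0.096  0.032] g 0.298
t 17.10 tcp [590.67  15.16  21.01] yaw 1.4895 zax [-0.  0. -1.] F [ 0.09 -4.08  2.91] M [-0.532 -0.044 -0.019] g 0.297
```

View pics/w8.png

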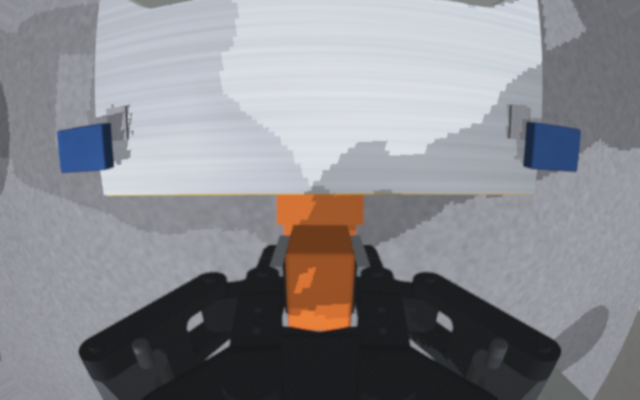

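move_arm --pt "0.02 0 0 0 0 0" --pt "0.02 0 0 0 0 0" --pt "0.02 0 0 0 0 0" --pt "0.02 0 0 0 0 0" --pt "0.02 0 0 0 0 0" --pt "0.02 0 0 0 0 0" --pt "0.02 0 0 0 0 0" --pt "0.01 0 0 0 0 0" --pt "0 0 0 0 0 0" --pt "0 0 0 0 0 0"

```text
time_s: 18.1
eef_pos: [590.8, 16.7, 21.0]
ee_rot: [-0.0, 0.735, 0.678, 0.0]
force: [-0.7, -3.5, 3.9]
grip_width: 0.298
```

move_arm --pt "0.02 0 0 0 0 0" --pt "0.02 0 0 0 0 0" --pt "0.02 0 0 0 0 0" --pt "0.02 0 0 0 0 0" --pt "0.02 0 0 0 0 0" --pt "0.02 0 0 0 0 0" --pt "0.02 0 0 0 0 0" --pt "0.01 0 0 0 0 0" --pt "0 0 0 0 0 0" --pt "0 0 0 0 0 0"

```text
time_s: 19.1
eef_pos: [590.9, 18.2, 21.0]
ee_rot: [-0.0, 0.735, 0.678, 0.0]
force: [0.0, -3.3, 3.7]
grip_width: 0.299
```

move_arm --pt "0.02 0 0 0 0 0" --pt "0.02 0 0 0 0 0" --pt "0.02 0 0 0 0 0" --pt "0.02 0 0 0 0 0" --pt "0.02 0 0 0 0 0" --pt "0.02 0 0 0 0 0" --pt "0.02 0 0 0 0 0" --pt "0.01 0 0 0 0 0" --pt "0 0 0 0 0 0" --pt "0 0 0 0 0 0"

```text
time_s: 20.1
eef_pos: [591.1, 19.7, 21.0]
ee_rot: [0.0, 0.735, 0.678, 0.0]
force: [-0.7, -3.4, 4.1]
grip_width: 0.295
```

move_arm --pt "0.02 0 0 0 0 0" --pt "0.02 0 0 0 0 0" --pt "0.02 0 0 0 0 0" --pt "0.02 0 0 0 0 0" --pt "0.02 0 0 0 0 0" --pt "0.02 0 0 0 0 0" --pt "0.02 0 0 0 0 0" --pt "0.01 0 0 0 0 0" --pt "0 0 0 0 0 0" --pt "0 0 0 0 0 0"

```text
time_s: 21.1
eef_pos: [591.2, 21.2, 21.0]
ee_rot: [-0.0, 0.735, 0.678, 0.0]
force: [-0.1, -3.7, 5.0]
grip_width: 0.296
```

```bash
python3 -c "
from h import *
st()
i,p=look('w9'); st()
for n in ('w8','w9'):
  i=cv2.imread('pics/%s.png'%n);cv2.imwrite('pics/z%s.png'%n,np.hstack([cv2.resize(i[80:220,50:150],None,fx=4,fy=4,interpolation=cv2.INTER_CUBIC),cv2.resize(i[80:220,490:590],None,fx=4,fy=4,interpolation=cv2.INTER_CUBIC)]))"
```

```text
t 21.10 tcp [591.2   21.17  21.02] yaw 1.4895 zax [ 1.e-04  1.e-04 -1.e+00] F [-0.12 -3.7   4.99] M [-0.563 -0.051 -0.037] g 0.296
t 21.15 tcp [591.17  21.16  20.98] yaw 1.4895 zax [ 0.  0. -1.] F [-0.35 -3.92  4.33] M [-0.509 -0.083 -0.009] g 0.295
```

View pics/zw9.png

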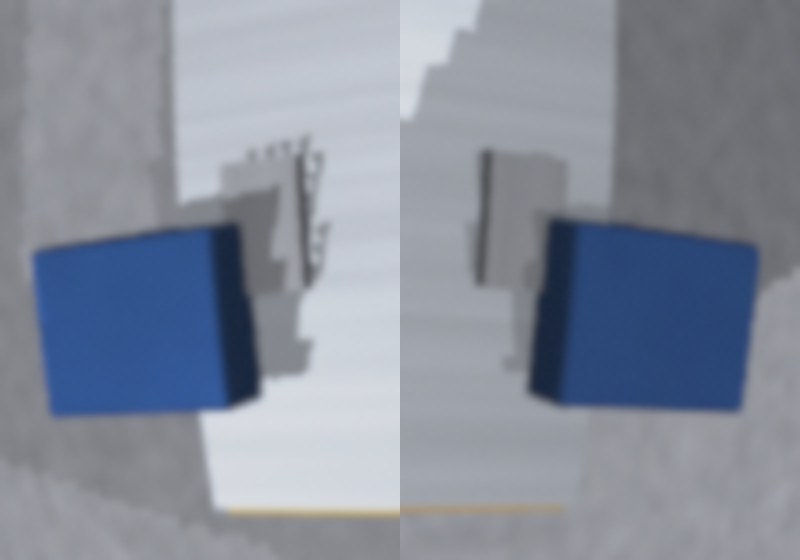

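move_arm --pt "0.02 0 0 0 0 0" --pt "0.02 0 0 0 0 0" --pt "0.02 0 0 0 0 0" --pt "0.02 0 0 0 0 0" --pt "0.02 0 0 0 0 0" --pt "0.02 0 0 0 0 0" --pt "0.02 0 0 0 0 0" --pt "0.01 0 0 0 0 0" --pt "0 0 0 0 0 0" --pt "0 0 0 0 0 0"

```text
time_s: 22.15
eef_pos: [591.3, 22.1, 21.0]
ee_rot: [0.0, 0.735, 0.678, -0.0]
force: [-0.5, -7.1, 3.6]
grip_width: 0.297
```

move_arm --pt "0.02 0 0 0 0 0" --pt "0.02 0 0 0 0 0" --pt "0.02 0 0 0 0 0" --pt "0.02 0 0 0 0 0" --pt "0.02 0 0 0 0 0" --pt "0.02 0 0 0 0 0" --pt "0.02 0 0 0 0 0" --pt "0.01 0 0 0 0 0" --pt "0 0 0 0 0 0" --pt "0 0 0 0 0 0"

```text
time_s: 23.15
eef_pos: [591.4, 22.5, 21.0]
ee_rot: [0.001, 0.735, 0.678, -0.001]
force: [-2.0, -13.1, 4.3]
grip_width: 0.3
```

move_arm --pt "0.02 0 0 0 0 0" --pt "0.02 0 0 0 0 0" --pt "0.02 0 0 0 0 0" --pt "0.01 0 0 0 0 0" --pt "0 0 0 0 0 0" --pt "0 0 0 0 0 0" --pt "0 0 0 0 0 0" --pt "0 0 0 0 0 0" --pt "0 0 0 0 0 0" --pt "0 0 0 0 0 0"

```text
time_s: 24.15
eef_pos: [591.4, 22.7, 21.0]
ee_rot: [0.001, 0.735, 0.678, -0.001]
force: [-2.8, -15.8, 4.4]
grip_width: 0.3
```

```bash
python3 -c "
from h import *
st()
i,p=look('w10'); st()
eyes.capture('top');st();eyes.capture('top');st()"
```

```text
t 24.15 tcp [591.4   22.75  21.  ] yaw 1.4893 zax [-5.0e-04 -2.8e-03 -1.0e+00] F [ -2.79 -15.79   4.36] M [-2.178  0.137  0.047] g 0.300
t 24.20 tcp [591.38  22.74  21.  ] yaw 1.4893 zax [-5.0e-04 -2.8e-03 -1.0e+00] F [ -2.34 -16.41   4.1 ] M [-2.191  0.159  0.095] g 0.296
t 24.25 tcp [591.38  22.75  20.99] yaw 1.4893 zax [-5.0e-04 -2.8e-03 -1.0e+00] F [ -2.66 -16.21   4.1 ] M [-2.179  0.167  0.102] g 0.296
t 24.30 tcp [591.37  22.76  20.99] yaw 1.4893 zax [-6.0e-04 -2.8e-03 -1.0e+00] F [ -2.86 -15.92   4.28] M [-2.141  0.163  0.046] g 0.298
```

View pics/w10.png

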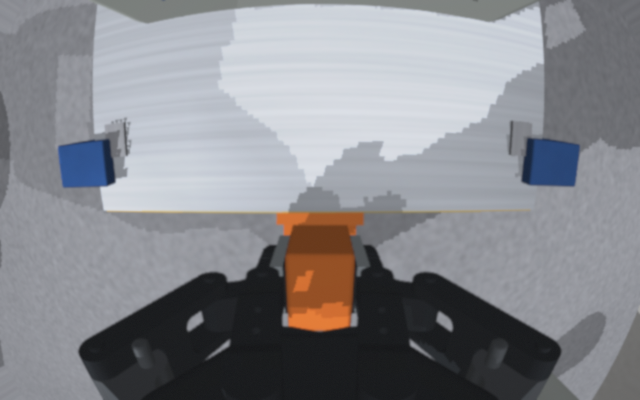

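move_arm --pt "0 0 0 0 0 0" --pt "0 0 0 0 0 0" --pt "0 0 0 0 0 0" --pt "0 0 0 0 0 0" --pt "0 0 0 0 0 0" --pt "0 0 0 0 0 0" --pt "0 0 0 0 0 0" --pt "0 0 0 0 0 0" --pt "0 0 0 0 0 0" --pt "0 0 0 0 0 0" --grip 7

```text
time_s: 25.3
eef_pos: [591.5, 24.8, 21.0]
ee_rot: [0.0, 0.735, 0.678, 0.0]
force: [-0.1, 0.5, 0.2]
grip_width: 0.819
```

```bash
python3 -c "
from h import *
st()
i,p=look('w11'); st()"
```

```text
t 25.30 tcp [591.48  24.81  21.  ] yaw 1.4895 zax [ 0.  0. -1.] F [-0.1   0.54  0.21] M [ 0.025 -0.021 -0.023] g 0.819
t 25.35 tcp [591.48  24.8   21.  ] yaw 1.4895 zax [ 0.  0. -1.] F [-0.69 -0.61 -0.69] M [0.079 0.049 0.004] g 0.822
```

View pics/w11.png

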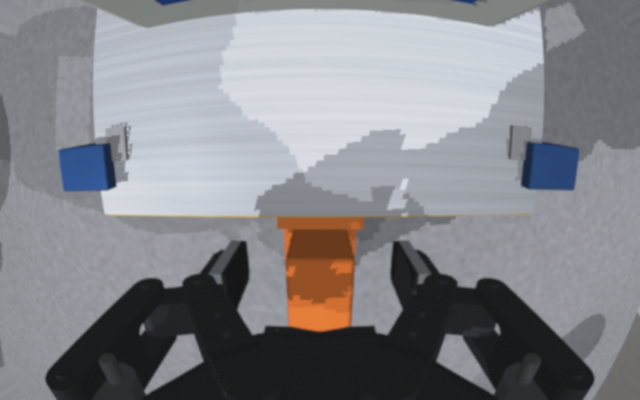

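move_arm --pt "0 0 -1 0 0 0" --pt "0 0 -1.7 0 0 0" --pt "0 0 -1.8 0 0 0" --pt "0 0 -1.5 0 0 0" --pt "-1 0 0 0 0 0" --pt "-1.5 0 0 0 0 0" --pt "-1.5 0 0 0 0 0" --pt "-1.5 0 0 0 0 0" --pt "-1.2 0 0 0 0 0" --pt "-0.8 0 0 0 0 0"

```text
time_s: 26.35
eef_pos: [585.1, -51.5, 80.7]
ee_rot: [-0.0, 0.736, 0.677, -0.0]
force: [-0.7, -0.5, 0.2]
grip_width: 0.821
```

move_arm --pt "0 0 0.5 0 0 0" --pt "0 0 1 0 0 0" --pt "0 0 1 0 0 0" --pt "0 0 1 0 0 0" --pt "0 0 1 0 0 0" --pt "0 0 1 0 0 0" --pt "0 0 0.5 0 0 0" --pt "1 0 0 0 0 0" --pt "1 0 0 0 0 0" --pt "0.5 0 0 0 0 0" --grip 0

```text
time_s: 27.35
eef_pos: [587.7, -23.6, 21.5]
ee_rot: [0.0, 0.735, 0.678, 0.0]
force: [0.6, -0.6, -0.2]
grip_width: 0.001
```

```bash
python3 -c "
from h import *
st()
i,p=look('w12'); st()"
```

```text
t 27.35 tcp [587.71 -23.64  21.46] yaw 1.4905 zax [ 8.e-04 -0.e+00 -1.e+00] F [ 0.58 -0.64 -0.16] M [ 0.016 -0.016  0.041] g 0.001
t 27.40 tcp [587.71 -23.31  21.48] yaw 1.4910 zax [ 8.e-04  0.e+00 -1.e+00] F [ 0.01  1.47 -0.21] M [ 0.032  0.042 -0.038] g 0.002
```

View pics/w12.png

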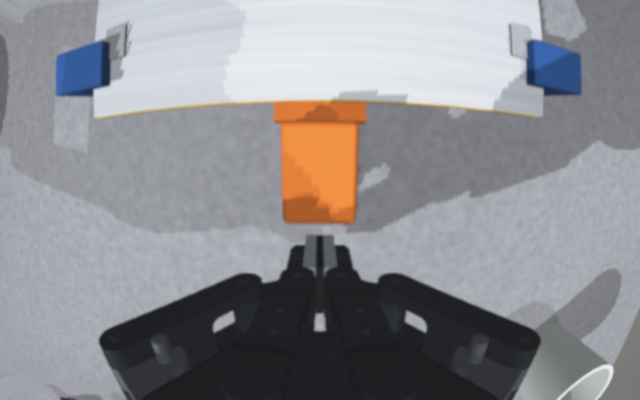

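move_arm --pt "0.4 0 0 0 0 0" --pt "0.4 0 0 0 0 0" --pt "0.3 0 0 0 0 0" --pt "0.2 0 0 0 0 0" --pt "0.1 0 0 0 0 0" --pt "0.1 0 0 0 0 0" --pt "0.05 0 0 0 0 0" --pt "0.05 0 0 0 0 0" --pt "0 0 0 0 0 0" --pt "0 0 0 0 0 0"

```text
time_s: 28.4
eef_pos: [588.7, -9.1, 21.0]
ee_rot: [-0.0, 0.735, 0.678, -0.0]
force: [1.0, -0.4, -0.2]
grip_width: -0.002
```

```bash
python3 -c "
from h import *
st()"
```

```text
t 28.40 tcp [588.7   -9.12  20.98] yaw 1.4894 zax [-0. -0. -1.] F [ 1.03 -0.43 -0.23] M [ 0.002 -0.039  0.041] g -0.002
```

move_arm --pt "0.06 0 0 0 0 0" --pt "0.06 0 0 0 0 0" --pt "0.06 0 0 0 0 0" --pt "0.06 0 0 0 0 0" --pt "0.06 0 0 0 0 0" --pt "0.05 0 0 0 0 0" --pt "0.05 0 0 0 0 0" --pt "0 0 0 0 0 0" --pt "0 0 0 0 0 0" --pt "0 0 0 0 0 0"

```text
time_s: 29.4
eef_pos: [589.0, -7.2, 21.0]
ee_rot: [0.001, 0.735, 0.678, -0.001]
force: [-1.3, -13.3, 0.2]
grip_width: -0.002
```

move_arm --pt "0.02 0 0 0 0 0" --pt "0.01 0 0 0 0 0" --pt "0 0 0 0 0 0" --pt "0 0 0 0 0 0" --pt "0 0 0 0 0 0" --pt "0 0 0 0 0 0" --pt "0 0 0 0 0 0" --pt "0 0 0 0 0 0" --pt "0 0 0 0 0 0" --pt "0 0 0 0 0 0"

```text
time_s: 30.4
eef_pos: [589.0, -7.2, 21.0]
ee_rot: [0.001, 0.735, 0.678, -0.001]
force: [-1.4, -14.2, -0.6]
grip_width: 0.004
```

```bash
python3 -c "
from h import *
for k in range(5): st();eyes.capture('top')"
```

```text
t 30.40 tcp [589.04  -7.19  21.05] yaw 1.4890 zax [-2.0e-04 -3.2e-03 -1.0e+00] F [ -1.38 -14.16  -0.59] M [-1.963  0.263 -0.055] g 0.004
t 30.45 tcp [589.04  -7.18  21.05] yaw 1.4890 zax [-2.0e-04 -3.2e-03 -1.0e+00] F [ -2.04 -13.48  -0.64] M [-2.003  0.308 -0.037] g -0.002
t 30.50 tcp [589.04  -7.19  21.05] yaw 1.4890 zax [-2.0e-04 -3.2e-03 -1.0e+00] F [ -2.32 -15.55  -0.02] M [-1.956e+00  3.560e-01  1.000e-03] g 0.004
t 30.55 tcp [589.05  -7.17  21.07] yaw 1.4890 zax [-2.0e-04 -3.2e-03 -1.0e+00] F [ -1.85 -14.41   0.09] M [-1.926  0.331 -0.035] g -0.001
t 30.60 tcp [589.04  -7.19  21.06] yaw 1.4890 zax [-2.0e-04 -3.2e-03 -1.0e+00] F [ -1.63 -13.68   0.4 ] M [-1.97   0.308 -0.075] g -0.005
```

move_arm --pt "0.02 0 0 0 0 0" --pt "0.01 0 0 0 0 0" --pt "0 0 0 0 0 0" --pt "0 0 0 0 0 0" --pt "0 0 0 0 0 0" --pt "0 0 0 0 0 0" --pt "0 0 0 0 0 0" --pt "0 0 0 0 0 0" --pt "0 0 0 0 0 0" --pt "0 0 0 0 0 0"

```text
time_s: 31.65
eef_pos: [589.1, -7.1, 21.0]
ee_rot: [0.001, 0.735, 0.678, -0.001]
force: [-2.0, -15.8, 0.3]
grip_width: -0.003
```

```bash
python3 -c "
from h import *
for k in range(4): st();eyes.capture('top')"
```

```text
t 31.65 tcp [589.08  -7.1   21.04] yaw 1.4891 zax [-2.0e-04 -3.5e-03 -1.0e+00] F [ -1.99 -15.82   0.33] M [-2.062  0.249 -0.007] g -0.003
t 31.70 tcp [589.1   -7.11  21.04] yaw 1.4890 zax [-1.0e-04 -3.6e-03 -1.0e+00] F [ -1.33 -16.25  -2.15] M [-2.101  0.275 -0.034] g -0.003
t 31.75 tcp [589.12  -7.11  21.06] yaw 1.4890 zax [-1.0e-04 -3.6e-03 -1.0e+00] F [ -1.89 -16.61   0.22] M [-2.102  0.255 -0.019] g -0.000
t 31.80 tcp [589.12  -7.12  21.07] yaw 1.4890 zax [-1.0e-04 -3.6e-03 -1.0e+00] F [ -1.52 -15.77  -0.62] M [-2.093  0.308 -0.024] g 0.001
```

move_arm --pt "-0.2 0 0 0 0 0" --pt "-0.3 0 0 0 0 0" --pt "-0.5 0 0 0 0 0" --pt "-1 0 0 0 0 0" --pt "-1.5 0 0 0 0 0" --pt "-1.5 0 -1 0 0 0" --pt "-1.5 0 -2 0 0 0" --pt "-1.5 0 -2 0 0 0" --pt "-1 0 -2 0 0 0" --pt "0 0 -1 0 0 0"

```text
time_s: 32.85
eef_pos: [582.3, -96.5, 103.4]
ee_rot: [0.002, 0.736, 0.677, 0.001]
force: [-0.3, 0.2, -0.1]
grip_width: -0.002
```

```bash
python3 -c "
from h import *
i,p=look('w13'); st()
print(fitw(i,p,(250,20,140,180),[589,22.5,1.49])[:2])
cv2.imwrite('pics/s13.png',cv2.resize(eyes.capture('scene')[150:330,200:430],None,fx=3.4,fy=3.3,interpolation=cv2.INTER_CUBIC))"
```

```text
t 32.90 tcp [582.64 -95.68 104.11] yaw 1.4879 zax [ 0.004  -0.0015 -1.    ] F [0.17 0.41 1.61] M [-0.035 -0.051  0.049] g -0.001
(array([590.100984  ,  23.50982353,   1.49444043]), np.float64(312.28199766418084))
```

View pics/w13.png

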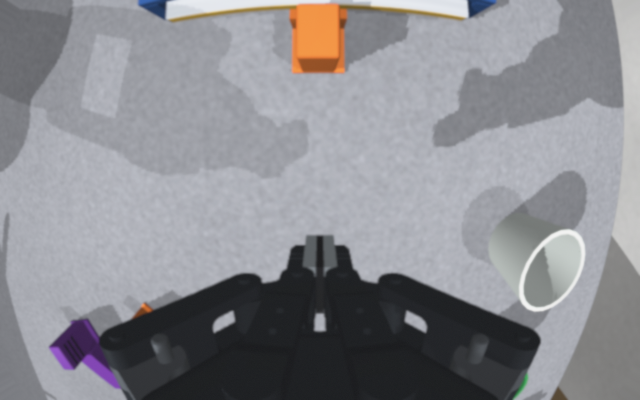

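View pics/s13.png

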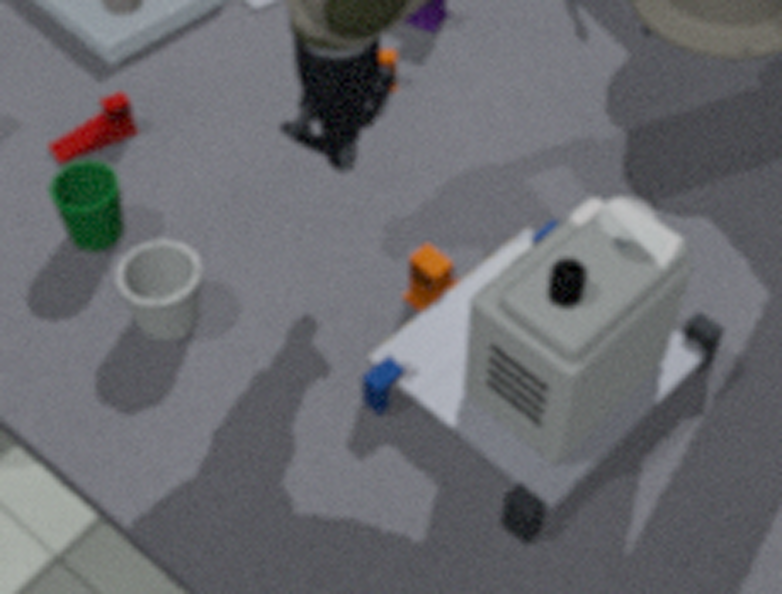

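The wedge sits in place, the platform is up, the gripper is clear and the bystanders I can see are undisturbed. Handing in.

```bash
python3 -c "
from rig import order
print(order.finish_job())"
```

```text
the job is handed in; nothing more can be done
None
```

I picked up the large orange wedge, set it flat at the middle of the yellow edge and pushed it straight in until the platform met its stops. Then I let go and handed the job in at about 33 s.

- **Reaching the stops:** The push force stayed at 3–5 N while lifting, then rose steeply with the tip about 72 mm past the edge. I stopped that push at about 16 N.
- **Snug check:** After opening the gripper I pressed on the back of the handle with closed fingers, up to about 16 N. It moved no more than 0.1 mm. By the 0.9 rule that is about 18 N between wedge and platform; my own friction estimate gives up to about 21 N. I could not measure the force that remained after withdrawing.
- **Position:** In the wrist images the wedge sat within about 1–2 mm of the edge's middle and was square to it. The final fit put the wedge's yaw at 1.494, against 1.484–1.491 measured for the stand.
- **Disagreements:** The top and wrist cameras differed by about 4 mm on where the edge's middle is. I set the wedge between the two. My image estimate of the stand's height was about 0 mm, but the wedge went in about 7 mm further than that implies, so the stand is probably about 2 mm higher than I measured.
- **Other objects:** In the last pictures the cups and look-alike wedges I could see looked undisturbed. I did not measure their positions. The beaker, bottle, shim and tray were partly or wholly out of those views. I judged the platform level from the force rise, not from a measured tilt.

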